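Switch on the load frame's drive under its guard

TASK

Switch on the load frame's drive at the bench box with the red guard: lift the red guard with a fingertip (it has a lip in front), keep it up on the back of the finger while the fingertip pushes the toggle beneath over to ON (away from you, towards the guard's hinge), then draw back and let the guard drop shut. Touch only, do not grip or force the guard or the switch; do not lift the yellow guard on the pump's box, and leave the loose things where they are.

Things in the scene. Friction and masses are not known exactly. Their poses are not given: they have to be found in the camera images.
- drive_box: olive-grey switch box, black top panel, fixed to the bench, with the RED guard: the load frame's drive. Origin on the bench under the guard's hinge; the hinge line runs along y, 80 mm up. x axis points from the robot's side to the back: front face 56 mm before the origin, back 84 mm behind; 120 mm wide (y), panel 70 mm up. Behind the guard only a low knob and lamp
- drive_guard (a joint): red lift-up guard, rad: 0 shut, grows as its front is lifted up and back, stop at 1.75. Cover 54 mm from hinge to front wall, 70 wide (64 between its cheeks), roof 58 mm above the panel; front wall and cheeks end 24 mm above it, no floor. Weight (50 to 100 g) and a light spring shut it from any angle: it must be held up while the toggle is worked. 0.3 to 0.7 N at the lip lifts it
- drive_lip (a point): middle of the underside of the red guard's lift lip, moves with the guard. Lip: flat tab 54 mm wide, 4 thick, standing out 12 mm (box -x) from the foot of the front wall, its end 67 mm from the hinge. Shut: underside 94 mm above the bench, this point 60 mm in front of the hinge and 4 mm in front of the box's front face, so a fingertip gets under it there
- drive_toggle (a joint): steel bat-handle toggle under the red guard, rad: 0 is OFF (leans 24 degrees towards the robot's side), 0.84 is ON (leans 24 degrees the other way, to the hinge). Past the middle (0.42) it goes over by itself; it stays at either end. 1 to 2 N pushes it over
- drive_toggle_tip (a point): tip of the red-guarded toggle, moves with it. Toggle 46 mm long, 9 to 13 thick, on the box's centre line; pivot 28 mm in front of the hinge line and 3 mm above the panel; tip in OFF 47 mm in front of the hinge and 45 mm above the panel (115 above the bench)
- pump_box: olive-grey switch box, black top panel, fixed to the bench, same make, with the YELLOW guard: the pressure pump. Origin on the bench under the guard's hinge; the hinge line runs along y, 80 mm up. x axis points from the robot's side to the back: front face 56 mm before the origin, back 84 mm behind; 120 mm wide (y), panel 70 mm up. Behind the guard only a low knob and lamp
- pump_guard (a joint): yellow guard of the pump's box, same make and same values as the red one; not to be lifted
- spanner: open-ended steel spanner lying flat, 170 mm long, about 10 mm high; origin under its middle
- cutting_ring: brass soil cutting ring standing on the bench, 60 mm across, 30 mm high; origin at its underside centre
- wash_bottle: white plastic bottle with blue cap, 60 mm across, 160 mm high; origin at its underside centre
- grease_jar: squat jar with black lid, 64 mm across, 55 mm high; origin at its underside centre
- weight: steel load weight with a knob, 64 mm across, 60 mm high, 0.8 kg; origin at its underside centre
- soil_core: brown soil core standing upright, 38 mm across, 76 mm high; origin at its underside centre
- screwdriver: screwdriver with black handle, lying flat, 190 mm long; origin under its middle

How it is judged:
By the outcome, as a careful person would: the job done as asked, in the order asked, and still so for the second after the job is handed in, with the robot touching nothing.
It also fails if it takes over 35 s, if anything falls off the work surface, if the arm or the gripper's body presses on something with over 40 N, if the wrist force passes 120 N, or if a joint passes its speed limit or range.

ROBOT

A 7-joint arm with a two-finger parallel gripper is mounted at the origin on the work surface. World frame = base frame: x ahead of the robot, y to its left, z up, the work surface at z = 0. Lengths are in m, angles in rad, forces in N, time in s.
With the tool pointing down it reaches from about 0.425 to 0.925 m from the base axis. Payload 6.8 kg.
Tool frame: the origin (TCP) lies at the very end of the fingers, on their centre line; the grasp point (between the pads) lies 19 mm behind it; z points along the fingers, y is the line along which they close (so a half turn about z gives the same grasp; the last joint's range is limited). The gripper opens to 85 mm and grips with 20 to 120 N. Pads are 22 mm wide; open, the fingers measure 114 mm over their backs; the gripper's body (76 mm by 85 mm) begins 54 mm behind the grasp point. The pads swing forward as they close: fully open they stand 13 mm farther back than shut.
Start: joints at [-1.429, 0.477, 0.022, 1.555, -0.011, 1.109, -0.083], TCP at [0.167, 0.654, 0.231] pointing down, gripper open.
Joint ranges: [-2.96, 2.96], [-0.34, 2.1], [-1.41, 1.46], [0.24, 2.44], [-1.37, 4.51], [0.17, 1.92], [-2.96, 2.96]. Speed limits (rad/s): [2.39, 2.39, 3.14, 3.14, 3.14, 3.14, 3.14].

INTERFACE

Orientations are given as a unit quaternion [w, x, y, z].
In Python, from station import get_obs, read_camera, hand_in gives the robot as it stands.
- The arm moves only by the tool arm_command, never from a script. Its argument "commands" is one flat list of numbers, 7 for each row, row after row: the shift along the tool's x, y, z in m, then the turn, a rotation vector about the tool's x, y, z in degrees, then the opening, from 0 (shut) to 1 (fully open). In form: [tx, ty, tz, rx, ry, rz, fingers, tx, ty, tz, rx, ry, rz, fingers, ...]. A call has 1 to 8 rows; each row is the pose to reach, as a shift and turn from the pose commanded when the call began, along the tool's axes at that moment; what a row does not reach only later rows make up. A row lasts 1/10 s, in which the tool goes at most 50 mm and 8.59 degrees, less where a joint would pass 70% of its speed; a pose out of reach is approached as far as the arm can. A call with a gripper value outside its range is refused whole. The fingers move at their own pace and stop on an object; "force" is the grip in N (left out, the last holds). Time passes only in rows, so rows that repeat a pose let the fingers close. It gives the time, the measured TCP pose, the force, the opening and the grip force at its end, in the units of the state.
- get_obs(): the state, without advancing time (a new reading comes with each control period).
- read_camera(name): name is "scene" or "top"; returns a dict with "img" (384x512x3 uint8, red, green, blue), "camera_matrix" (3x3 intrinsics, pixels), "k1" (the pictures are not rectified: a ray, as slopes to the right and down, at radius r is drawn at 1 + k1 r^2 times it, then the intrinsics apply), "pose" (4x4, takes a point from camera to world coordinates). Camera axes: x right, y down, z forward; pixel columns grow to the right and rows downward; lengths in m; the calibration is good to about 2 mm. A picture is of the moment at which its call begins. There is no depth.
- hand_in(): hands the job in; it is judged then, once.
The state is a dict: "t": time; "q": joint angles; "joint_vel": joint speeds; "joint_torque": joint torques, N m; "eef_pos": TCP position; "tool_rot": TCP orientation; "contact_force": force on the tool from outside, world axes, zero at the start; "torque": the same for the moment, N m; "gripper_width": opening from 0.0 (shut) to 1.0 (fully open); "grasp_force": force on a finger pad.
Only numpy, scipy, OpenCV 4.12 (cv2) and the standard library are available. Lean on these libraries where they do the work, as an engineer would, in place of code of your own. Each camera call takes 0.05 s, during which the arm holds its last target. There are 200 camera calls.

## Working session

There is one attempt and no reset: what is moved stays moved. The work goes in short steps, Python scripts to look and compute and a tool call to move; the robot and the scene stay as the last step left them, time stands still between calls to the robot, and variables do not carry over. Pictures are saved under pics/ and viewed, at most 10 in all, crops included, and the job is handed in when it is done.

Besides the shell and the picture viewer there is one more tool, called by a JSON object that holds its "fn" and its "kwargs", one argument or row to a line. arm_command: Moves the arm, as the interface text tells. Its arguments: {"type":"object","properties":{"commands":{"type":"array","items":{"type":"number"}},"force":{"type":"number"}},"required":["commands"]}

```bash
mkdir -p pics; ls; python3 - <<'E'
from station import get_obs, read_camera
import cv2,numpy as np
o=get_obs(); print(o['t'],o['eef_pos'],o['tool_rot'],o['gripper_width'])
for n in('scene','top'):
    c=read_camera(n); cv2.imwrite(f'pics/{n}0.png',c['img'][:,:,::-1]); print(c['camera_matrix'],c['k1'],np.round(c['pose'],3).tolist())
E
```

```text
pics
0.0 [0.16673346 0.65344844 0.23030062] [-4.76068760e-05  1.24555118e-01  9.92212240e-01 -9.44519752e-04] 0.9995615110454088
[[435.07772252   0.         258.95045986]
 [  0.         435.07772252 191.65900384]
 [  0.           0.           1.        ]] -0.16587377611194115 [[-0.58, 0.605, -0.546, 1.208], [0.815, 0.424, -0.395, 0.456], [-0.007, -0.674, -0.739, 0.972], [0.0, 0.0, 0.0, 1.0]]
[[454.11634647   0.         254.17675722]
 [  0.         454.11634647 194.80845763]
 [  0.           0.           1.        ]] -0.03573986775037626 [[-0.003, -0.994, 0.107, 0.437], [-1.0, 0.004, 0.012, 0.002], [-0.012, -0.107, -0.994, 1.427], [0.0, 0.0, 0.0, 1.0]]
```

View pics/scene0.png

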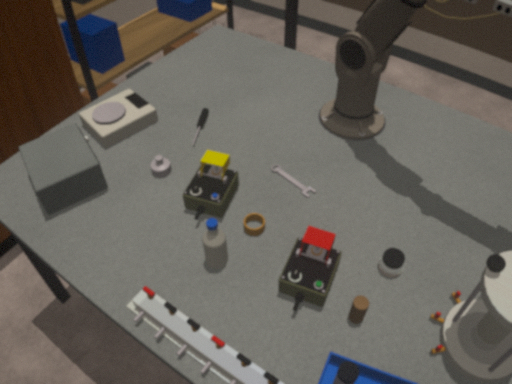

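View pics/top0.png

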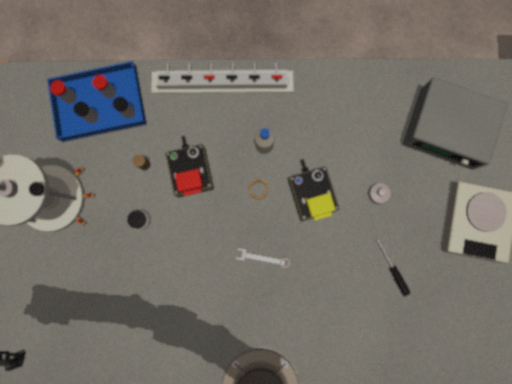

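```bash
cat > h.py <<'E'
from station import get_obs, read_camera
import cv2,numpy as np
def ray(c,uv,z):
    k=c['camera_matrix']; uv=np.atleast_2d(np.float64(uv))
    p=cv2.undistortPoints(uv[:,None],k,np.array([c['k1'],0,0,0,0]))[:,0]
    d=np.c_[p,np.ones(len(p))]@c['pose'][:3,:3].T; o=c['pose'][:3,3]
    return o+d*((z-o[2])/d[:,2])[:,None]
def proj(c,P):
    T=np.linalg.inv(c['pose']); r=cv2.Rodrigues(T[:3,:3])[0]
    return cv2.projectPoints(np.float64(P),r,T[:3,3],c['camera_matrix'],np.array([c['k1'],0,0,0,0]))[0][:,0]
E
python3 - <<'E'
from h import *
for n,(x,y,w,h) in dict(top=(155,130,70,75),scene=(270,215,80,100)).items():
    c=read_camera(n); im=c['img']; hsv=cv2.cvtColor(im,cv2.COLOR_RGB2HSV)
    m=((hsv[...,0]<8)|(hsv[...,0]>172))&(hsv[...,1]>150)&(hsv[...,2]>60); m=m.astype(np.uint8)
    r=np.zeros_like(m); r[y:y+h,x:x+w]=1; m*=r
    v=im[...,0][m>0]; print(n,m.sum(),np.percentile(v,[5,25,50,75,95]))
    cs,_=cv2.findContours(m,0,1); k=max(cs,key=cv2.contourArea)
    b=cv2.boxPoints(cv2.minAreaRect(k)); print(b.tolist()); print(ray(c,b,.128).round(4).tolist())
    cv2.imwrite(f'pics/{n}1.png',cv2.resize(im[y:y+h,x:x+w,::-1],None,fx=7 if n=='top' else 6,fy=7 if n=='top' else 6,interpolation=cv2.INTER_CUBIC))
E
cd pics; python3 -c "
import cv2,numpy as np
a=cv2.imread('top1.png');b=cv2.imread('scene1.png');o=np.zeros((600,490+480,3),'uint8');o[:525,:490]=a;o[:600,490:]=b;cv2.imwrite('both1.png',cv2.resize(o,(800,495)))"
```

```text
top 580 [ 99.9  149.75 175.   178.   180.  ]
[[173.22018432617188, 172.7957763671875], [198.923095703125, 167.3846435546875], [203.85678100585938, 190.81964111328125], [178.15386962890625, 196.23077392578125]]
[[0.6418, 0.2521, 0.128], [0.6573, 0.1775, 0.128], [0.5887, 0.1625, 0.128], [0.5733, 0.2367, 0.128]]
scene 495 [137.7 170.  173.  174.  175.3]
[[301.15673828125, 242.74053955078125], [306.60540771484375, 225.03244018554688], [334.85406494140625, 233.72433471679688], [329.4053955078125, 251.43243408203125]]
[[0.6601, 0.1827, 0.128], [0.607, 0.1655, 0.128], [0.5905, 0.2359, 0.128], [0.6435, 0.2506, 0.128]]
```

View pics/both1.png

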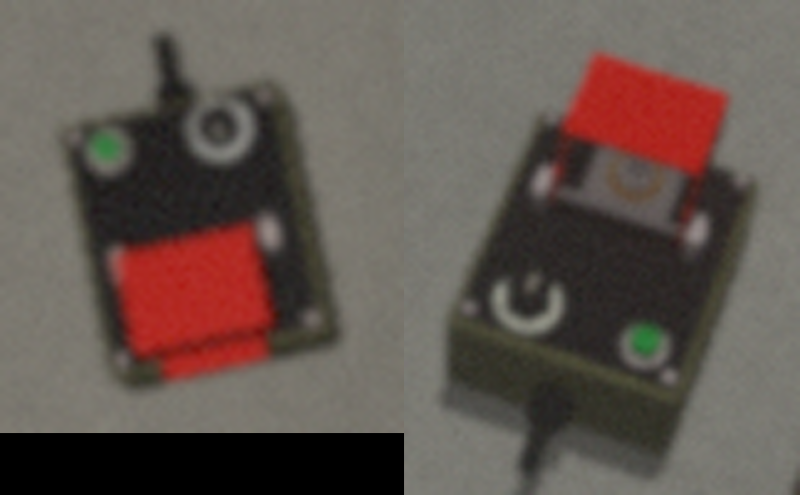

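```bash
python3 - <<'E'
from h import *
c=read_camera('top'); d=np.array([(72,138),(265,97),(310,318),(122,360)])*1.2125/7+(155,130)-.43
P=ray(c,d,.071); print(P.round(4).tolist(),P.mean(0))
s=read_camera('scene'); d=(np.array([(670,377),(468,307),(545,120),(742,182)])*1.2125-[490,0])/6+(270,215)-.42
Q=ray(s,d,.071); print(Q.round(4).tolist(),Q.mean(0))
for p in(P,Q):
    v=[p[0]-p[3],p[1]-p[2]]; w=[p[0]-p[1],p[3]-p[2]]
    print([np.degrees(np.arctan2(a[1],a[0])).round(1) for a in v],[np.degrees(np.arctan2(-a[0],a[1])).round(1) for a in w],[np.linalg.norm(a).round(4) for a in v+w])
for n,c,roi in(('top',c,(155,130,70,75)),('scene',s,(270,215,80,100))):
    x,y,w,h=roi; im=c['img']; m=np.zeros(im.shape[:2],np.uint8)
    S=im[y:y+h,x:x+w].astype(int)
    m[y:y+h,x:x+w]=(S[...,0]>(158 if n=='top' else 155))&(S[...,1]<60)
    k=max(cv2.findContours(m,0,1)[0],key=cv2.contourArea)
    M=cv2.moments(m,True); print(n,ray(c,[(M['m10']/M['m00'],M['m01']/M['m00'])],.128),m.sum()); r=cv2.minAreaRect(k);b=ray(c,cv2.boxPoints(r),.128);print(r,b.round(4).tolist())
E
```

```text
[[0.7104, 0.283, 0.071], [0.7317, 0.1812, 0.071], [0.614, 0.1564, 0.071], [0.5924, 0.2546, 0.071]] [0.66211952 0.21879347 0.071     ]
[[0.7112, 0.2804, 0.071], [0.7336, 0.1803, 0.071], [0.6173, 0.1512, 0.071], [0.5931, 0.2541, 0.071]] [0.66376374 0.21650055 0.071     ]
[np.float64(13.5), np.float64(11.9)] [np.float64(11.8), np.float64(12.4)] [np.float64(0.1214), np.float64(0.1203), np.float64(0.1041), np.float64(0.1006)]
[np.float64(12.5), np.float64(14.1)] [np.float64(12.6), np.float64(13.2)] [np.float64(0.121), np.float64(0.1199), np.float64(0.1025), np.float64(0.1058)]
top [[0.61692828 0.20762599 0.128     ]] 403
((187.88233947753906, 179.9705810546875), (16.161319732666016, 22.34383773803711), 77.47119140625) [[0.6367, 0.2462, 0.128], [0.6506, 0.1829, 0.128], [0.6044, 0.1722, 0.128], [0.5906, 0.2353, 0.128]]
scene [[0.62283154 0.20888897 0.128     ]] 428
((318.3999938964844, 237.3000030517578), (28.144268035888672, 15.495158195495605), 18.43494987487793) [[0.6518, 0.1816, 0.128], [0.607, 0.168, 0.128], [0.5932, 0.2356, 0.128], [0.6378, 0.2471, 0.128]]
```

```bash
cat >> h.py <<'E'
from scipy.spatial.transform import Rotation as R
H=np.array([.648,.2143,.080]); TH=np.radians(12.6)
BX=np.array([np.cos(TH),np.sin(TH),0]); BY=np.array([-np.sin(TH),np.cos(TH),0]); BZ=np.array([0,0,1.])
def rot(a):  # tool z: a deg from down towards box +x; tool x back, tool y = box y
    a=np.radians(a); z=np.sin(a)*BX-np.cos(a)*BZ; y=BY; return np.c_[np.cross(y,z),y,z]
def plan(a,pts,half=.011):
    o=get_obs(); R0=R.from_quat(np.roll(o['tool_rot'],-1)).as_matrix(); Rt=rot(a)
    for x,z in pts:   # leading corner, box frame, mm from hinge
        p=H+BX*x/1e3+BZ*z/1e3+Rt[:,0]*half
        print((x,z),'shift',(R0.T@(p-o['eef_pos'])).round(4),'turn',R.from_matrix(R0.T@Rt).as_rotvec(degrees=True).round(2))
def state():
    o=get_obs(); Rm=R.from_quat(np.roll(o['tool_rot'],-1)).as_matrix()
    d=o['eef_pos']-Rm[:,0]*.011-H
    print('t',round(o['t'],2),'corner',(1e3*np.array([d@BX,d@BY,d@BZ])).round(1),'tilt',np.degrees(np.arccos(-Rm[2,2])).round(1),'q',np.round(o['q'],2),'F',np.round(o['contact_force'],2),'w',round(o['gripper_width'],2))
E
python3 -c "
from h import *
state(); plan(0,[(-130,130)]); plan(40,[(-130,130)])"
```

```text
t 0.3 corner [-363.9  529.   151. ] tilt 0.0 q [-1.43  0.48  0.02  1.56 -0.01  1.11 -0.08] F [-0.92 -0.06  0.62] w 1.0
(-130, 130) shift [-0.4492 -0.3708  0.0212] turn [-3.000e-02 -1.000e-02 -2.691e+01]
(-130, 130) shift [-0.4515 -0.3696  0.0283] turn [ -9.42 -39.26 -25.79]
```

{"fn": "arm_command", "kwargs": {
  "commands": [-0.449,-0.371,0.021,0,0,-26.9,0,-0.449,-0.371,0.021,0,0,-26.9,0,-0.449,-0.371,0.021,0,0,-26.9,0,-0.449,-0.371,0.021,0,0,-26.9,0,-0.449,-0.371,0.021,0,0,-26.9,0,-0.449,-0.371,0.021,0,0,-26.9,0,-0.449,-0.371,0.021,0,0,-26.9,0,-0.449,-0.371,0.021,0,0,-26.9,0]
}}

```text
t: 1.1
eef_pos: [0.4035, 0.3294, 0.2171]
tool_rot: [0.0, -0.11, 0.994, 0.0]
contact_force: [0.8, 0.5, 0.2]
gripper_width: 0.001
grasp_force: 0.0
```

```bash
python3 -c "
from h import *
state(); plan(0,[(-130,130)]); plan(40,[(-130,130)])"
```

```text
t 1.1 corner [-202.5  165.7  137.1] tilt 0.0 q [-0.85  0.24  0.06  1.94 -0.02  0.96  1.  ] F [0.83 0.47 0.23] w 0.0
(-130, 130) shift [-0.0726 -0.1656  0.0071] turn [ 0.03  0.03 -0.01]
(-130, 130) shift [-0.0751 -0.1656  0.0142] turn [ 2.000e-02 -3.997e+01 -2.000e-02]
```

{"fn": "arm_command", "kwargs": {
  "commands": [-0.075,-0.166,0.014,0,-40,0,0,-0.075,-0.166,0.014,0,-40,0,0,-0.075,-0.166,0.014,0,-40,0,0,-0.075,-0.166,0.014,0,-40,0,0,-0.075,-0.166,0.014,0,-40,0,0,-0.075,-0.166,0.014,0,-40,0,0,-0.075,-0.166,0.014,0,-40,0,0,-0.075,-0.166,0.014,0,-40,0,0]
}}

```text
t: 1.9
eef_pos: [0.5148, 0.1835, 0.2047]
tool_rot: [0.337, -0.1, 0.936, 0.032]
contact_force: [0.5, -0.7, -0.1]
gripper_width: 0.0
grasp_force: 0.0
```

```bash
python3 -c "
from h import *
state(); plan(40,[(-130,130),(-130,40)]); plan(45,[(-100,5)])
for n in('scene',):
    c=read_camera(n); cv2.imwrite('pics/%s2.png'%n,cv2.resize(c['img'][100:330,200:500,::-1],None,fx=2.5,fy=2.5))"
```

```text
t 1.9 corner [-128.3   -1.   131.7] tilt 39.6 q [-0.91  0.07  0.31  2.41  1.5   0.23 -0.24] F [ 0.52 -0.71 -0.1 ] w 0.0
(-130, 130) shift [0.0024 0.0009 0.0003] turn [-0.71 -0.42 -0.09]
(-130, 40) shift [0.0598 0.0017 0.0696] turn [-0.71 -0.42 -0.09]
(-100, 5) shift [0.0589 0.0023 0.1167] turn [-0.72 -5.42 -0.06]
```

View pics/scene2.png

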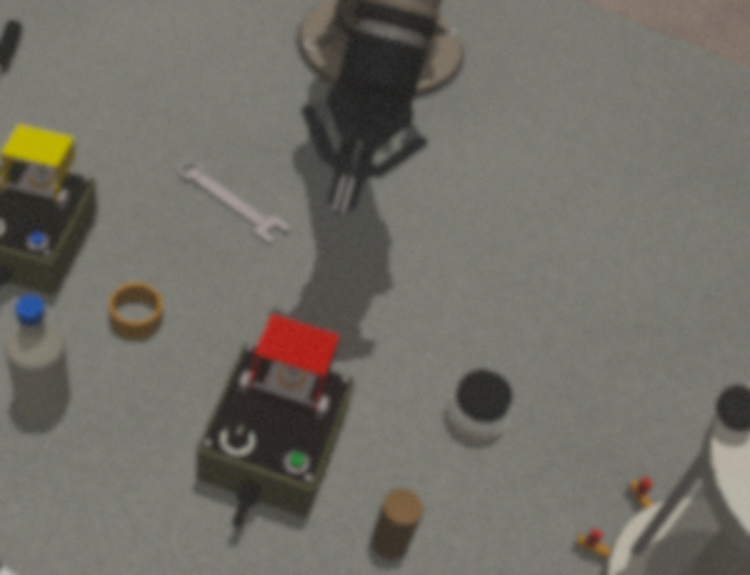

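{"fn": "arm_command", "kwargs": {
  "commands": [0.03,0.001,0.035,-0.7,-0.4,0,0,0.06,0.0017,0.07,-0.7,-0.4,0,0,0.06,0.0017,0.07,-0.7,-0.4,0,0,0.06,0.0017,0.07,-0.7,-0.4,0,0]
}}

```text
t: 2.35
eef_pos: [0.5143, 0.173, 0.1261]
tool_rot: [0.334, -0.109, 0.936, 0.011]
contact_force: [0.1, 0.2, -1.1]
gripper_width: -0.006
grasp_force: 0.0
```

```bash
python3 -c "
from h import *
state(); plan(40,[(-130,40),(-100,5),(-80,5)])"
```

```text
t 2.35 corner [-130.9  -10.8   53. ] tilt 39.0 q [-0.25  0.29 -0.4   2.43  2.02  0.43 -0.73] F [ 0.11  0.25 -1.06] w -0.01
(-130, 40) shift [0.0071 0.0118 0.0104] turn [-2.48 -1.08  1.64]
(-100, 5) shift [0.0057 0.0137 0.0564] turn [-2.48 -1.08  1.64]
(-80, 5) shift [-0.0098  0.0139  0.069 ] turn [-2.48 -1.08  1.64]
```

{"fn": "arm_command", "kwargs": {
  "commands": [0.006,0.012,0.03,-2.5,-1,1.6,0,0.006,0.0137,0.05,-2.5,-1,1.6,0,0.006,0.0137,0.05,-2.5,-1,1.6,0,0.006,0.0137,0.05,-2.5,-1,1.6,0,0.006,0.0137,0.05,-2.5,-1,1.6,0,0.006,0.0137,0.05,-2.5,-1,1.6,0]
}}

```text
t: 2.95
eef_pos: [0.5377, 0.1899, 0.0842]
tool_rot: [0.34, -0.104, 0.934, 0.037]
contact_force: [-0.1, -0.3, 0.3]
gripper_width: -0.002
grasp_force: 0.0
```

```bash
python3 -c "
from h import *
state(); plan(40,[(-100,5),(-80,5)])"
```

```text
t 2.95 corner [-104.5    0.3   11.3] tilt 40.0 q [-0.18  0.44 -0.46  2.4   2.28  0.52 -0.95] F [-0.06 -0.31  0.28] w -0.0
(-100, 5) shift [ 0.0006 -0.0003  0.0077] turn [ 0.02 -0.    0.1 ]
(-80, 5) shift [-0.0147 -0.0003  0.0206] turn [ 0.02 -0.    0.1 ]
```

{"fn": "arm_command", "kwargs": {
  "commands": [0.0006,0,0.0077,0,0,0,0,-0.0147,0,0.0206,0,0,0,0,-0.0147,0,0.0206,0,0,0,0]
}}

```text
t: 3.25
eef_pos: [0.5641, 0.1957, 0.0776]
tool_rot: [0.341, -0.103, 0.934, 0.038]
contact_force: [-0.8, -0.1, 0.8]
gripper_width: 0.002
grasp_force: 0.0
```

```bash
python3 -c "
from h import *
state(); plan(40,[(-80,5),(-62,8),(-56,22),(-50,26),(-24,26)])
o=np.zeros((480,800,3),'uint8')
for i,(n,(x,y)) in enumerate(dict(top=(150,150),scene=(285,190)).items()):
    c=read_camera(n); im=c['img'][:,:,::-1].copy()
    o[:,400*i:400*i+400]=cv2.resize(im[y:y+72,x:x+60],(400,480),interpolation=cv2.INTER_CUBIC)
    P=[H+BX*a/1e3+BY*b/1e3+BZ*.048 for a,b in((0,35),(0,-35),(-54,-35),(-54,35))]+[H-BX*.067+BY*b+BZ*.018 for b in(.027,-.027)]
    for q in (proj(c,P)-[x,y]+.5)*6.667: cv2.circle(o,(int(q[0])+400*i,int(q[1])),3,(0,255,0),-1)
cv2.imwrite('pics/b3.png',o)"
```

```text
t 3.25 corner [-77.6   0.1   4.6] tilt 40.1 q [-0.18  0.48 -0.44  2.35  2.29  0.51 -0.93] F [-0.76 -0.12  0.78] w 0.0
(-80, 5) shift [ 0.0016 -0.0001 -0.0019] turn [-0.    0.09 -0.  ]
(-62, 8) shift [-0.0141 -0.0001  0.0074] turn [-0.    0.09 -0.  ]
(-56, 22) shift [-0.0277 -0.0001  0.0006] turn [-0.    0.09 -0.  ]
(-50, 26) shift [-0.0348 -0.0001  0.0014] turn [-0.    0.09 -0.  ]
(-24, 26) shift [-0.0547 -0.0001  0.0181] turn [-0.    0.09 -0.  ]
```

View pics/b3.png

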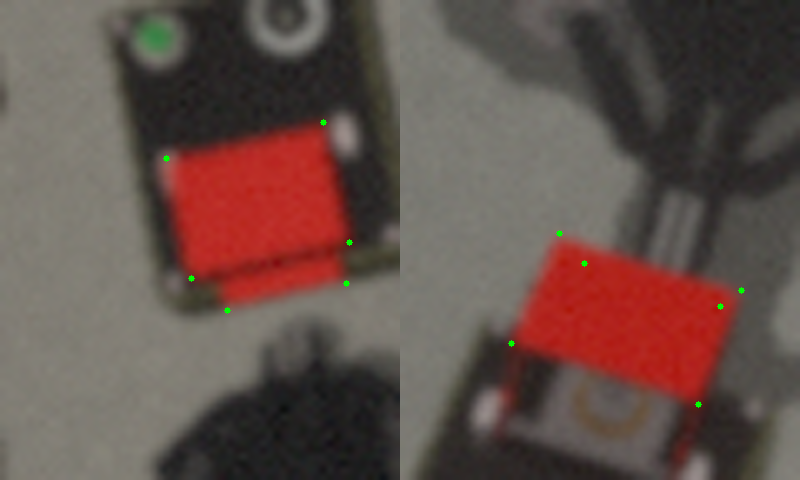

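{"fn": "arm_command", "kwargs": {
  "commands": [-0.007,0,0.0035,0,0,0,0,-0.014,0,0.0075,0,0,0,0,-0.014,0,0.0075,0,0,0,0]
}}

```text
t: 3.65
eef_pos: [0.5782, 0.1988, 0.0807]
tool_rot: [0.34, -0.103, 0.934, 0.038]
contact_force: [-0.1, -0.8, -0.3]
gripper_width: 0.001
grasp_force: 0.0
```

```bash
python3 -c "
from h import *
state(); plan(40,[(-62,8),(-58,18),(-56,22),(-50,26),(-24,26)])"
```

```text
t 3.65 corner [-63.    0.1   7.7] tilt 40.0 q [-0.19  0.48 -0.42  2.32  2.27  0.48 -0.9 ] F [-0.14 -0.85 -0.3 ] w 0.0
(-62, 8) shift [-0.001  -0.0001  0.0005] turn [0.01 0.02 0.01]
(-58, 18) shift [-0.0105 -0.0001 -0.0046] turn [0.01 0.02 0.01]
(-56, 22) shift [-0.0146 -0.0001 -0.0064] turn [0.01 0.02 0.01]
(-50, 26) shift [-0.0217 -0.0001 -0.0056] turn [0.01 0.02 0.01]
(-24, 26) shift [-0.0417 -0.0001  0.0111] turn [0.01 0.02 0.01]
```

{"fn": "arm_command", "kwargs": {
  "commands": [-0.005,0,-0.002,0,0,0,0,-0.0105,0,-0.0046,0,0,0,0,-0.0146,0,-0.0064,0,0,0,0,-0.0146,0,-0.0064,0,0,0,0]
}}

```text
t: 4.05
eef_pos: [0.5843, 0.2002, 0.0952]
tool_rot: [0.34, -0.104, 0.934, 0.038]
contact_force: [-1.8, -0.0, 0.1]
gripper_width: -0.006
grasp_force: 0.3
```

```bash
cat > pic.py <<'E'
import sys
from h import *
state(); plan(40,eval(sys.argv[2]))
o=np.zeros((480,800,3),'uint8')
for i,(n,(x,y)) in enumerate(dict(top=(150,150),scene=(285,190)).items()):
    im=read_camera(n)['img'][:,:,::-1]
    o[:,400*i:400*i+400]=cv2.resize(im[y:y+72,x:x+60],(400,480),interpolation=cv2.INTER_CUBIC)
cv2.imwrite(sys.argv[1],o)
E
python3 pic.py pics/b4.png '[(-56,22),(-50,26),(-40,26),(-22,26)]'
```

```text
t 4.05 corner [-56.8   0.1  22.3] tilt 40.0 q [-0.2   0.45 -0.39  2.3   2.22  0.44 -0.86] F [-1.82 -0.04  0.13] w -0.01
(-56, 22) shift [-0.0005 -0.0001  0.0007] turn [ 0.02 -0.    0.04]
(-50, 26) shift [-0.0076 -0.0001  0.0015] turn [ 0.02 -0.    0.04]
(-40, 26) shift [-0.0153 -0.0001  0.0079] turn [ 0.02 -0.    0.04]
(-22, 26) shift [-0.0291 -0.0002  0.0195] turn [ 0.02 -0.    0.04]
```

View pics/b4.png

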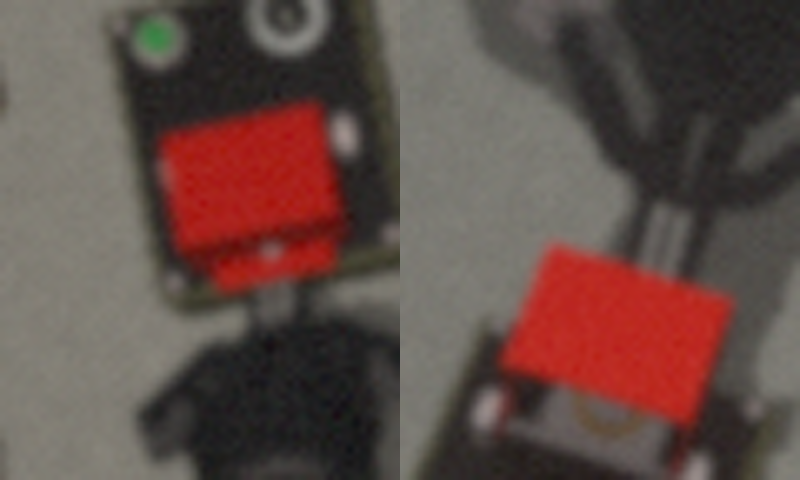

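{"fn": "arm_command", "kwargs": {
  "commands": [-0.004,0,0.0008,0,0,0,0,-0.0076,0,0.0015,0,0,0,0,-0.0115,0,0.005,0,0,0,0,-0.0153,0,0.008,0,0,0,0,-0.0153,0,0.008,0,0,0,0]
}}

```text
t: 4.65
eef_pos: [0.6012, 0.2038, 0.098]
tool_rot: [0.34, -0.103, 0.934, 0.038]
contact_force: [0.4, 0.3, -1.1]
gripper_width: 0.0
grasp_force: 0.2
```

```bash
python3 pic.py pics/b5.png '[(-34,26),(-28,26),(-22,26),(-18,26)]'
```

```text
t 4.65 corner [-39.6   0.   25.1] tilt 40.0 q [-0.22  0.45 -0.36  2.26  2.2   0.41 -0.82] F [ 0.37  0.34 -1.08] w 0.0
(-34, 26) shift [-0.0049 -0.      0.0028] turn [ 0.01 -0.05  0.01]
(-28, 26) shift [-0.0095 -0.      0.0067] turn [ 0.01 -0.05  0.01]
(-22, 26) shift [-0.0141 -0.      0.0106] turn [ 0.01 -0.05  0.01]
(-18, 26) shift [-0.0171 -0.      0.0131] turn [ 0.01 -0.05  0.01]
```

View pics/b5.png

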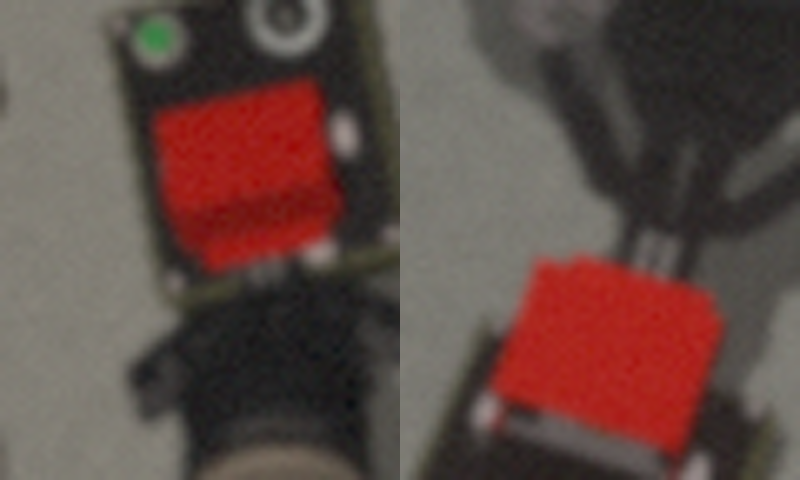

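{"fn": "arm_command", "kwargs": {
  "commands": [-0.005,0,0.0028,0,0,0,0,-0.0095,0,0.0067,0,0,0,0,-0.0141,0,0.0106,0,0,0,0,-0.0165,0,0.0125,0,0,0,0,-0.0165,0,0.0125,0,0,0,0]
}}

```text
t: 5.25
eef_pos: [0.6209, 0.2083, 0.0988]
tool_rot: [0.339, -0.103, 0.934, 0.038]
contact_force: [0.7, 0.0, -0.2]
gripper_width: 0.002
grasp_force: 0.1
```

```bash
python3 pic.py pics/b6.png '[(-14,26),(-10,26),(-22,26)]'
```

```text
t 5.25 corner [-19.4   0.   25.9] tilt 39.9 q [-0.23  0.47 -0.33  2.22  2.17  0.38 -0.78] F [ 0.69  0.03 -0.21] w 0.0
(-14, 26) shift [-0.0042 -0.      0.0034] turn [ 0.02 -0.08  0.03]
(-10, 26) shift [-0.0073 -0.      0.0059] turn [ 0.02 -0.08  0.03]
(-22, 26) shift [ 0.0019 -0.     -0.0018] turn [ 0.02 -0.08  0.03]
```

View pics/b6.png

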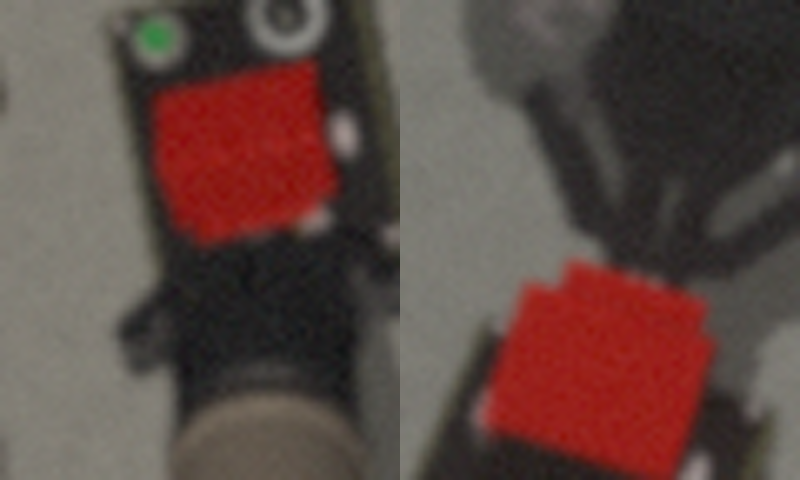

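{"fn": "arm_command", "kwargs": {
  "commands": [0.008,0,-0.0065,0,0,0,0,0.016,0,-0.013,0,0,0,0,0.0225,0,-0.0185,0,0,0,0,0.031,0,-0.022,0,0,0,0,0.041,0,-0.02,0,0,0,0,0.056,0,-0.03,0,0,0,0,0.078,0,-0.048,0,0,0,0,0.078,0,-0.048,0,0,0,0]
}}

```text
t: 6.15
eef_pos: [0.5277, 0.1871, 0.0841]
tool_rot: [0.337, -0.105, 0.935, 0.037]
contact_force: [-0.6, -0.1, 0.5]
gripper_width: 0.001
grasp_force: 0.0
```

```bash
python3 pic.py pics/b7.png '[(-110,20),(-120,40)]'; python3 -c "
import cv2,numpy as np
a=cv2.imread('pics/b3.png')[200:,400:];b=cv2.imread('pics/b7.png')
b2=b[200:,400:]; cv2.imwrite('pics/cmp7.png',np.vstack([np.hstack([a,b2]),cv2.resize(b[100:400,:400],(800,600))[:300]]))"
```

```text
t 6.15 corner [-114.9   -0.3   11.1] tilt 39.6 q [-0.18  0.43 -0.47  2.42  2.28  0.52 -0.96] F [-0.62 -0.13  0.51] w 0.0
(-110, 20) shift [-0.0095  0.0003 -0.0036] turn [ 0.06 -0.35  0.16]
(-120, 40) shift [-0.0145  0.0003 -0.0254] turn [ 0.06 -0.35  0.16]
```

View pics/cmp7.png

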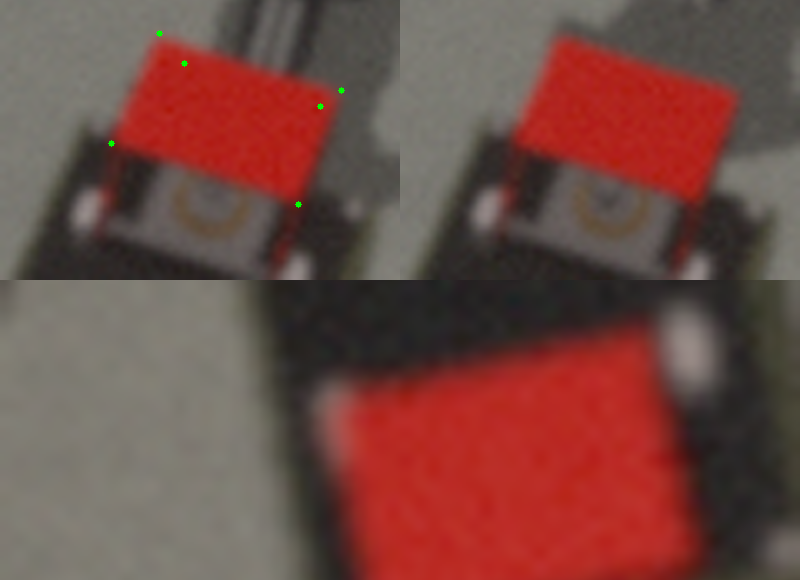

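```bash
python3 -c "
from h import *
c=read_camera('scene'); x,y=285,190
for nm,P in dict(pivot=(-28,-7),tipON=(-9.3,35),midON=(-19,14),tipOFF=(-47,35),roofback=(0,48),panel_hinge=(0,-10),panel_28=(-28,-10)).items():
    q=proj(c,[H+BX*P[0]/1e3+BZ*P[1]/1e3])[0]; print(nm,((q-[x,y]+.5)*6.667-[0,200]).round(0))
a=cv2.imread('pics/b3.png')[200:,400:].astype(float);b=cv2.imread('pics/b7.png')[200:,400:].astype(float)
o=cv2.imread('pics/scene0.png')[190:262,285:345].astype(float); n=c['img'][190:262,285:345,::-1].astype(float)
print((n-o).mean(2)[52:68,15:45].round().astype(int))"
```

```text
pivot [214. 202.]
tipON [209. 175.]
midON [212. 188.]
tipOFF [241.  97.]
roofback [205. 173.]
panel_hinge [190. 264.]
panel_28 [213. 206.]
[[ -6  -2  -1  -1   0  -2   1  -2   1  -5   0   4  -3   3   7  -6   3  -5
    2  -2  -1   0   1  -3  -2   0  -4  -4  -1   1]
 [ -4  -3   1  -2  -2   3   5   1   1   0   0   2  -3  -1   4  -5  -2   2
   -1  -4   3  -2   2  -3  -6   0   1   1   1  -4]
 [  5   3   1   1   3  -3   0  -1   2   0   0   3   4   0   1   2   1  -7
    0   5   4  -2  -4   2  -1  -5   2   2  -2  -5]
 [ -7   0  -1  -2   4  -6   1  -5   5  -5   3   0   1   2   1   8   3   0
   -2   6   1  -2   1  -1   1   2  -4  -5   1   3]
 [  1  -2   3  -3  -4   1   3   1  -1  -1   3   4   2   0   1   7   9   1
    1   0  -4  -4   4  -1  -1  -1  -3  -1  -3   1]
 [  0   1  -7  -1  -9   1  -2  -1   4   0   3   3   1  -7   0   6  16   9
    7   5  -1  -5   2   5   7   7   1  -8  -1   7]
 [  4  -3   1   0  -6   5   0   4   1   2   5   6   2  -9  -7   1   3   5
    2   6   0   0   1  -4  -1   3  -1   2  -1   0]
 [  4   1  -3  -1  -2   1  -3   0   3   1   3   0   1  -8  -9 -12  -8  -1
    1   3   
[... 339 characters left out ...]
  3   5  -1  -5  -2  -1
    0   2  -1   0   0   5   3  -2   2   3   1   1]
 [  0   3   1   1   5   5   2   0   5   4   4   1   4   1  -3   2   0   1
    5   2   2   5   2  -2   1  -1  -2   0  -5  -2]
 [ -3  -2   3   7  -2   3   5   4   5   2   2  -1  -1   4   0   0  -1   2
    0   3   4   2   0   1   2  -3  -3  -2   2   3]
 [  3   2   1  -2   4   0   2  -3   1   3   2   1   2   0   0  -1  -1   3
    2   1   3   4   5   3   3   3  -2   0   0   3]
 [ -2   3   3   8   3  -5  -2  -1   8   1   2   0   7   5   0  -1   1   2
    3   0   2   1   1   3   5   3   4   1   1   2]
 [  2  -2   0   3  -3   2  -1   1   0   5   1   3  -2   4   2   3  -1   0
   -1   0  -1   3   4   2   4   0  -2   1   1  -5]]
```

```bash
python3 -c "
from station import hand_in
print(hand_in())"
```

```text
the job is handed in; nothing more can be done
None
```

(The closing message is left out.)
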